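# Start the clay mill from its control box

### The job

Start the clay mill from its control box: push the blue power rocker fully on, then the orange dust-extractor rocker fully on (each by pressing down its striped half), and then press the green start button fully in and let it come back out. Keep strictly to that order, do not touch the red mushroom stop button, and leave the jar, tin, bowl and wooden rib around the box where they stand; nothing is to be picked up.

Things in the scene. Friction and masses are not known exactly. Their poses are not given: they have to be found in the camera images.
- box: Control box fixed to the bench, light grey with an aluminium top, 240 x 240 mm and 60 mm high; origin at the centre of its underside (on the table), z up. Four controls stand on its top, at 54 mm each way from its centre along its x and y, in any arrangement: two rockers, the green button, the red stop. They are square to the box.
- power_on_end (a point): Point on the blue power rocker: on the top face of its ON half, mid-width, 20 mm from the pivot; moves with the paddle. The ON half has a white cross stripe and is on the box's +x side (away from the robot, turned with the box). Off, it slopes up 20 degrees: this point is about 89 mm above the table, the half's tip 94 mm. Fully on, the half lies level, its top 82 mm above the table.
- power (a joint): Angle of the blue power rocker, 0 off to 0.36 rad fully on; may start up to 0.05. Paddle 40 mm wide, 72 mm long, two flat 36 mm halves in a shallow V over a cross pivot, on a black frame whose top is 70 mm above the table. About 5 N straight down on the ON half moves it; no spring, it stays where it is left.
- extractor_on_end (a point): Point on the orange dust extractor rocker: on the top face of its ON half, mid-width, 20 mm from the pivot; moves with the paddle. The ON half has a white cross stripe and is on the box's +x side (away from the robot, turned with the box). Off, it slopes up 20 degrees: this point is about 89 mm above the table, the half's tip 94 mm. Fully on, the half lies level, its top 82 mm above the table.
- extractor (a joint): Angle of the orange dust extractor rocker, 0 off to 0.36 rad fully on; may start up to 0.05. Paddle 40 mm wide, 72 mm long, two flat 36 mm halves in a shallow V over a cross pivot, on a black frame whose top is 70 mm above the table. About 5 N straight down on the ON half moves it; no spring, it stays where it is left.
- start_top (a point): Centre of the top face of the green start button, a round cap 40 mm across standing out of a black collar 56 mm across; the top is 84 mm above the table when out, 76 mm when pressed fully in. The collar's top is at 72 mm. A spring brings it back out; it begins to move at 1.5 N and is fully in at 5 N.
- start (a joint): Travel of the green button: 0 is out, 0.008 m is fully in.
- stop_base: Red mushroom stop button, cap 44 mm across on a yellow collar 60 mm across; origin at the centre of the collar's underside, on the box's top, 60 mm above the table. The cap's top is 101 mm above the table. Not to be touched, cap or collar.
- stop (a joint): Travel of the red stop button: 0 is out, 0.006 m is fully in.
- jar_mid (a point): Loose greenish glass jar with a steel cap, 64 mm across, 95 mm high, standing beside the box; this is its centre, half-way up.
- tin_mid (a point): Loose dark tin with an orange label and bare metal top, 60 mm across, 115 mm high, standing beside the box; this is its centre, half-way up.
- bowl_mid (a point): Loose wooden bowl, 100 mm across the rim, 45 mm high, standing beside the box; this is its centre, half-way up.
- rib_mid (a point): Loose flat wooden rib (shaping tool), 110 x 45 x 12 mm, lying beside the box; this is its centre.

How it is judged (in metres and radians):
On the way, in this order (a step that is already met when the one before it is completed fails the run):
1. the blue power rocker is fully on (value of joint power above 0.3 rad), for 0.1 s.
2. then the orange extractor rocker is fully on (value of joint extractor above 0.3 rad), for 0.1 s.
3. then the green start button is pressed in (at least 6 of its 8 mm) (value of joint start above 0.006 m), for 0.1 s.
At the end, for the whole second after the job is handed in: both rockers are on (at least 0.30 of 0.36 rad), the green button is out again (within 1.5 mm), the red stop is not pressed, and jar, tin, bowl and rib are within 20 mm of where they stood (value of joint each of power, extractor above 0.3 rad and value of joint each of start, stop below 0.0015 m and distance of each of jar_mid, tin_mid, bowl_mid, rib_mid from where it was at the start of the episode below 0.02 m); the robot touches nothing.
It fails at once if the extractor is switched on before the power (value of joint extractor above 0.2 rad and value of joint power below 0.2 rad).
It fails at once if start is pressed before power and extractor are both on (value of joint start above 0.003 m and value of joint any of power, extractor below 0.2 rad).
It fails at once if the red stop button is touched (value of joint stop above 0.0015 m or contact force between stop_base and the fingers above 1 N or contact force between stop_base and the arm above 1 N).
It fails at once if the jar, tin, bowl or rib is moved by more than 20 mm or lifted (distance of any of jar_mid, tin_mid, bowl_mid, rib_mid from where it was at the start of the episode above 0.02 m).
It also fails if it takes over 42 s, if anything falls off the work surface, if the arm or the gripper's body presses on something with over 40 N, if the wrist force passes 120 N, or if a joint passes its speed limit or range.

### The arm

A 6-joint arm with a two-finger parallel gripper is mounted at the origin on the work surface. World frame = base frame: x ahead of the robot, y to its left, z up, the work surface at z = 0. Lengths are in mm, angles in rad, forces in N, time in s.
With the tool pointing down it reaches from about 350 to 775 mm from the base axis. Payload 7.3 kg.
Tool frame: the origin (TCP) lies on the centre line of the jaws, within the pads' length; the fingertips stand bot.tip_reach ahead of it and the grasp point (between the pads) lies 6 mm ahead of it (bot.tip_reach is the distance from the TCP to the fingertips, in mm); z points along the fingers, y is the direction in which the jaws open and shut (so a half turn about z gives the same grasp; the last joint's range is limited). The gripper opens to 92 mm and grips with 3 to 60 N. Pads are 19 mm wide; open, the fingers measure 130 mm over their backs; the gripper's body (75 mm by 190 mm) begins 47 mm behind the grasp point.
Start: joints at [1.089, 0.342, 1.524, -0, 1.275, -0.146], TCP at [172.985, 495.7, 251.741] pointing down, gripper open.
Joint ranges: [-2.53, 2.53], [-0.77, 2.02], [0.04, 2.7], [-1, 4.14], [0.28, 2.66], [-3.11, 3.11]. Speed limits (rad/s): [2.57, 2.57, 3.14, 3.14, 3.14, 3.14].

### API

Orientations are given as [roll, pitch, yaw] about the fixed x, y, z axes, in that order (R = Rz(yaw) Ry(pitch) Rx(roll)).
In Python, from plant import bot gives the robot as it stands.
- The arm moves only by the tool step_arm, never from a script. Its argument "deltas" is a list of rows, each a list of 6 numbers: the shift along the tool's x, y, z in mm, then the turn, a rotation vector about the tool's x, y, z in rad. A call has 1 to 5 rows; each row is the pose to reach, as a shift and turn from the pose commanded when the call began, along the tool's axes at that moment; what a row does not reach only later rows make up. A row lasts 1/12 s, in which the tool goes at most 41.7 mm and 7.16 degrees, less where a joint would pass 70% of its speed; a pose out of reach is approached as far as the arm can. A call with a gripper value outside its range is refused whole. "fingers" is the finger opening in mm, from 0 to 91.8, set as the call begins (left out, the last holds). The fingers move at their own pace and stop on an object; the grip force is fixed at half the most. Time passes only in rows, so rows that repeat a pose let the fingers close. It gives the time, the measured TCP pose, the force and the opening at its end, in the units of the state.
- bot.get_obs(): the state, without advancing time (a new reading comes with each control period).
- bot.capture(name): name is "scene" or "top" or "wrist"; returns a dict with "color" (480x640x3 uint8, red, green, blue), "fx", "fy", "cx", "cy" (pixels), "R" (3x3) and "t" (3): a world point X has camera coordinates R X + t. Camera axes: x right, y down, z forward; pixel columns grow to the right and rows downward; lengths in mm; the calibration is good to about 2 mm. A picture is of the moment at which its call begins. There is no depth.
- bot.close_job(): hands the job in, once; it reports no verdict.
Trained networks look in a picture, given as the dict that the camera call returned (one of the last four; its "shot" number tells which), for a name from the list of things; names that differ only in an ending like _2 or _b are one class to them, and where a whole thing is asked for, a point or a joint stands for the part that bears it (a point fixed in the world has none). Each returns a list of dicts, best first, with "p" (0 to 1); they miss things now and then, are a little off and sometimes report something else, mostly with a low value. They report only what shows in the picture. A call takes as long as a camera call.
- bot.boxes_of(query, picture): "rect" ([centre column, centre row, width, height] in pixels, round what is visible of it).
The state is a dict: "time": time; "joint_positions": joint angles; "dq": joint speeds; "tau": joint torques, N m; "tool_pos": TCP position; "tcp_rot": TCP orientation; "contact_force": force on the tool from outside, world axes, zero at the start; "moment": the same for the moment, N m; "grip_width": finger opening in mm.
Only numpy, scipy, OpenCV 4.12 (cv2) and the standard library are available. Lean on these libraries where they do the work, as an engineer would, in place of code of your own. Each camera call takes 0.05 s, during which the arm holds its last target. There are 200 camera calls.

## Working session

There is one attempt and no reset: what is moved stays moved. The work goes in short steps, Python scripts to look and compute and a tool call to move; the robot and the scene stay as the last step left them, time stands still between calls to the robot, and variables do not carry over. Pictures are saved under pics/ and viewed, about 8 in all and at most 12, crops included, and the job is handed in when it is done.

Besides the shell and the picture viewer there is one more tool, called after ">>>" as a command line: name --pt "numbers of a row" for each row, then --argument value for the rest. step_arm: Moves the arm, as the interface text tells. Its arguments: {"type":"object","properties":{"deltas":{"type":"array"},"fingers":{"type":"number"}},"required":["deltas"]}

```bash
mkdir -p pics; cat > h.py <<'E'
import numpy as np, cv2
from plant import bot
def ray(c,u,v,z):
    R=np.array(c["R"]);t=np.array(c["t"])
    d=R.T@np.array([(u-c["cx"])/c["fx"],(v-c["cy"])/c["fy"],1]);o=-R.T@t
    return o+d*(z-o[2])/d[2]
def save(c,n): cv2.imwrite("pics/"+n,cv2.cvtColor(c["color"],cv2.COLOR_RGB2BGR))
E
python3 - <<'E'
from h import *
Z=dict(box=60,power_on_end=85,extractor_on_end=85,start_top=84,stop_base=90,jar_mid=95,tin_mid=115,bowl_mid=45,rib_mid=12)
for n in("top","scene"):
    c=bot.capture(n);save(c,n+"1.png")
    print(n,-np.array(c["R"]).T@np.array(c["t"]))
    for q,z in Z.items():
        for b in bot.boxes_of(q,c)[:2]:
            print(q,round(b["p"],2),np.round(b["rect"]),np.round(ray(c,*b["rect"][:2],z)))
o=bot.get_obs();print(o["time"],o["tool_pos"],o["tcp_rot"],bot.tip_reach,o["grip_width"])
E
```

```text
top [458.89754019  53.96500211 881.90170178]
box 0.7 [448. 217. 145. 156.] [ 583. -155.   60.]
power_on_end 0.74 [426. 186.  24.  41.] [ 632. -115.   85.]
extractor_on_end 0.79 [423. 247.  29.  44.] [ 529. -104.   85.]
stop_base 0.61 [485. 256.  40.  35.] [ 512. -207.   90.]
jar_mid 0.88 [329. 263.  32.  37.] [505.  53.  95.]
tin_mid 0.59 [582. 183.  68.  48.] [ 625. -363.  115.]
bowl_mid 0.86 [558. 270.  60.  58.] [ 487. -348.   45.]
bowl_mid 0.49 [489. 252.  29.  25.] [ 520. -228.   45.]
rib_mid 0.98 [340. 168.  37.  63.] [685.  28.  12.]
scene [1151.01163539 -227.64885047  968.48763711]
box 0.61 [242. 298. 134. 137.] [ 608. -162.   60.]
power_on_end 0.62 [268. 294.  21.  23.] [ 634. -113.   85.]
extractor_on_end 0.74 [258. 252.  20.  27.] [ 530. -102.   85.]
extractor_on_end 0.18 [322. 235.  27.  50.] [537.  38.  85.]
start_top 0.61 [216. 310.  19.  18.] [ 632. -218.   84.]
stop_base 0.89 [206. 268.  29.  29.] [ 535. -212.   90.]
stop_base 0.4 [216. 311.  20.  21.] [ 638. -219.   90.]
jar_mid 0.66 [323. 234.  28.  45.] [542.  38.  95.]
tin_mid 0.96 [130. 347.  49.  56.] [ 668. -379.  115.]
rib_mid 0.42 [323. 236.  29.  48.] [490.  61.  12.]
1.0 [172.99037875 495.71143352 251.75626527] [3.14145071e+00 1.25597263e-05 2.80577023e+00] 25.0 91.86917136356739
```

View pics/top1.png

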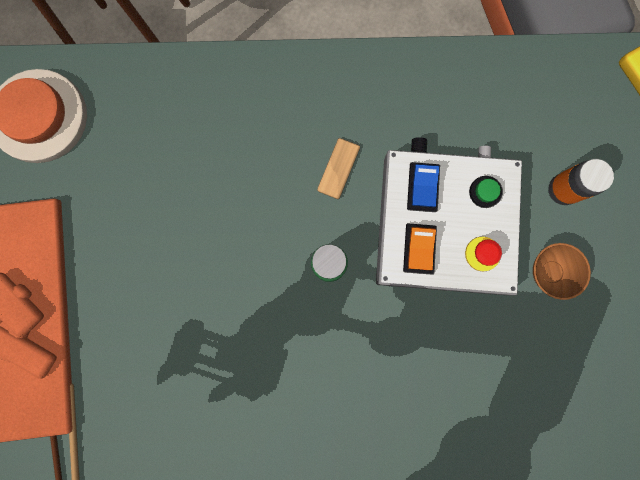

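View pics/scene1.png

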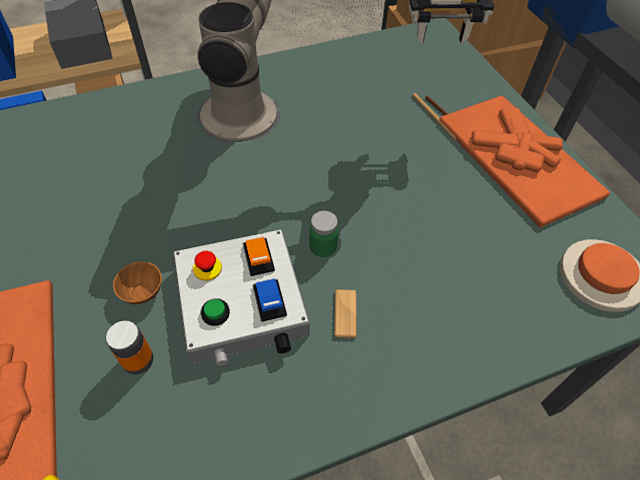

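The top view shows blue (425,186) and orange (422,248) on the box's +y side, green (487,191) and red (487,253) on −y. The jar (329,262) and rib (340,168) stand to the left of the box, the tin (590,178) and bowl (562,271) to the right. Next: the exact box pose.

```bash
python3 - <<'E'
from h import *
c=bot.capture("top");im=c["color"].astype(int)
hsv=cv2.cvtColor(c["color"],cv2.COLOR_RGB2HSV)
m=((hsv[...,1]<40)&(hsv[...,2]>120)).astype(np.uint8); m[:,:365]=0;m[:,545:]=0;m[:140]=0;m[310:]=0
m=cv2.morphologyEx(m,cv2.MORPH_OPEN,np.ones((9,9)))
m=cv2.morphologyEx(m,cv2.MORPH_CLOSE,np.ones((5,5)))
k=max(cv2.findContours(m,0,2)[0],key=cv2.contourArea)
r=cv2.minAreaRect(k);P=np.array([ray(c,*p,60)[:2] for p in cv2.boxPoints(r)])
print(r,np.round(P,1)); print("centre",P.mean(0),[np.linalg.norm(P[i]-P[i-1]) for i in range(4)])
e=P-np.roll(P,1,0);a=np.arctan2(e[:,1],e[:,0]);b=(np.angle(np.exp(4j*a).sum())/4);print("yaw",b)
C=P.mean(0);R=np.array([[np.cos(b),-np.sin(b)],[np.sin(b),np.cos(b)]])
for n,(x,y) in dict(blue_c=(54,54),org_c=(-54,54),blue=(77,54),org=(-31,54),green=(54,-54),red=(-54,-54)).items(): print(n,np.round(C+R@[x,y],1))
H=hsv[...,0]
for n,lo,hi,z in(("blue",100,130,82),("org",5,20,82),("green",50,90,84),("red",0,4,100)):
    q=((H>=lo)&(H<=hi)&(hsv[...,1]>130)&(hsv[...,2]>60)).astype(np.uint8);q[:,:385]=0;q[:,520:]=0;q[:150]=0;q[290:]=0
    kk=max(cv2.findContours(q,0,2)[0],key=cv2.contourArea);rr=cv2.minAreaRect(kk);print(n,np.round(ray(c,*rr[0],z),1),rr)
E
```

```text
((451.85504150390625, 222.12648010253906), (138.26991271972656, 135.4128875732422), 3.9004933834075928) [[ 467.2  -30.4]
 [ 704.3  -54.6]
 [ 682.  -297.1]
 [ 446.3 -265.1]]
centre [ 574.95889249 -161.79447844] [np.float64(235.6540731571553), np.float64(238.33115501150124), np.float64(243.51192196437515), np.float64(237.91169077263245)]
yaw -0.10407297525597502
blue_c [ 634.3 -113.7]
org_c [ 526.9 -102.5]
blue [ 657.2 -116.1]
org [ 549.7 -104.9]
green [ 623.1 -221.1]
red [ 515.6 -209.9]
blue [ 634.6 -113.1   82. ] ((424.8298645019531, 185.1263885498047), (24.641277313232422, 41.90612030029297), 4.573921203613281)
org [ 526.9 -102.2   82. ] ((421.1914367675781, 248.16395568847656), (25.19622802734375, 42.247623443603516), 5.04245138168335)
green [ 623.4 -219.6   84. ] ((488.0000305175781, 189.99998474121094), (22.62741470336914, 24.041629791259766), 45.0)
red [ 516.8 -207.9  100. ] ((488.0, 252.0), (24.0, 26.0), 90.0)
```

>>> step_arm --pt "-658 -419 0 0 0 -0.232" --pt "-658 -419 0 0 0 -0.232" --pt "-658 -419 0 0 0 -0.232" --pt "-658 -419 0 0 0 -0.232" --pt "-658 -419 0 0 0 -0.232" --fingers 0

```text
time: 1.47
tool_pos: [298.7, 336.2, 251.9]
tcp_rot: [3.141, 0.0, 3.039]
contact_force: [1.5, 0.6, 0.2]
grip_width: 63.4
```

```bash
cat >> h.py <<'E'
from scipy.spatial.transform import Rotation as Ro
def to(x,y,tipz,yaw=-0.104):
    o=bot.get_obs();R=Ro.from_euler("xyz",o["tcp_rot"]);G=Ro.from_euler("xyz",[np.pi,0,yaw+np.pi])
    d=R.inv().apply(np.array([x,y,tipz+bot.tip_reach])-o["tool_pos"])
    print("t",o["time"],"pos",np.round(o["tool_pos"],1),"F",np.round(o["contact_force"],1),"w",round(o["grip_width"],1),"delta",np.round(d,1),np.round((R.inv()*G).as_rotvec(),3))
E
python3 -c "
from h import *
to(656,-116,200)"
```

```text
t 1.4667 pos [298.7 336.2 251.9] F [1.5 0.6 0.2] w 63.4 delta [-401.9 -413.1   26.9] [0.    0.    0.001]
```

>>> step_arm --pt "-402 -413 0 0 0 0" --pt "-402 -413 0 0 0 0" --pt "-402 -413 0 0 0 0" --pt "-402 -413 0 0 0 0" --pt "-402 -413 0 0 0 0"

```text
time: 1.88
tool_pos: [428.0, 172.3, 252.1]
tcp_rot: [3.141, 0.001, 3.038]
contact_force: [0.5, 0.8, -0.8]
grip_width: 29.9
```

```bash
python3 -c "
from h import *
to(656,-116,200)"
```

```text
t 1.8833 pos [428.  172.3 252.1] F [ 0.5  0.8 -0.8] w 29.9 delta [-256.7 -263.1   27.1] [0.    0.001 0.   ]
```

>>> step_arm --pt "-257 -263 0 0 0 0" --pt "-257 -263 0 0 0 0" --pt "-257 -263 0 0 0 0" --pt "-257 -263 0 0 0 0" --pt "-257 -263 0 0 0 0"

```text
time: 2.3
tool_pos: [557.4, 8.9, 251.8]
tcp_rot: [3.141, 0.0, 3.037]
contact_force: [1.1, 0.8, 0.2]
grip_width: 0.6
```

```bash
python3 -c "
from h import *
to(656,-116,200)"
```

```text
t 2.3 pos [557.4   8.9 251.8] F [1.1 0.8 0.2] w 0.6 delta [-111.  -113.9   26.8] [ 0.  0. -0.]
```

>>> step_arm --pt "-108 -110 0 0 0 0" --pt "-108 -110 0 0 0 0" --pt "-108 -110 0 0 0 0" --pt "-108 -110 0 0 0 0" --pt "-108 -110 50 0 0 0"

```text
time: 2.72
tool_pos: [659.5, -116.6, 217.9]
tcp_rot: [-3.137, 0.02, 3.033]
contact_force: [2.1, 0.1, 1.5]
grip_width: 0.5
```

```bash
python3 -c "
from h import *
to(656,-116,100)"
```

```text
t 2.7167 pos [ 659.5 -116.6  217.9] F [2.1 0.1 1.5] w 0.5 delta [ 5.3  0.6 92.8] [-0.005  0.02  -0.004]
```

>>> step_arm --pt "3 0 40 0 0 0" --pt "3 0 60 0 0 0" --pt "3 0 60 0 0 0" --pt "3 0 60 0 0 0" --pt "3 0 60 0 0 0"

```text
time: 3.13
tool_pos: [650.6, -109.6, 152.2]
tcp_rot: [-3.141, 0.003, 3.038]
contact_force: [0.3, 0.1, 0.1]
grip_width: 0.1
```

```bash
python3 - <<'E'
from h import *
to(656,-116,100)
c=bot.capture("wrist");save(c,"w1.png")
E
```

```text
t 3.1333 pos [ 650.6 -109.6  152.2] F [0.3 0.1 0.1] w 0.1 delta [-5.9 -5.7 27.2] [-0.001  0.003  0.   ]
```

View pics/w1.png

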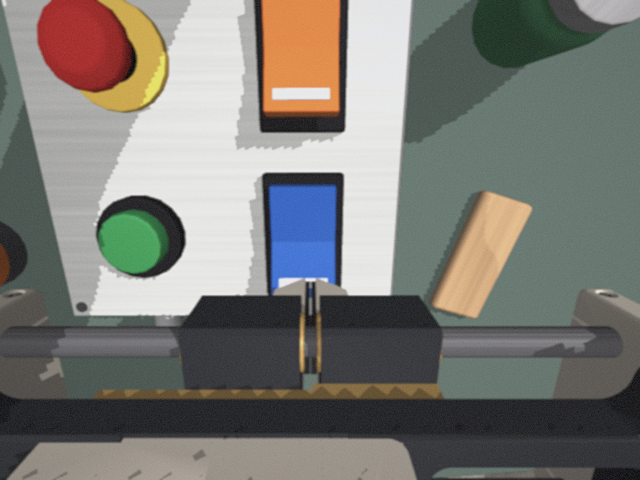

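The wrist view shows the closed fingertips at (310,285), above the white stripe of blue's ON half and square to it. They sit about 5 mm right of centre, as computed. Correct that and press.

>>> step_arm --pt "-6 -6 25 0 0 0" --pt "-6 -6 33 0 0 0" --pt "-6 -6 40 0 0 0" --pt "-6 -6 46 0 0 0" --pt "-6 -6 46 0 0 0"

```text
time: 3.6
tool_pos: [656.6, -116.3, 107.3]
tcp_rot: [-3.141, 0.006, 3.038]
contact_force: [3.5, -1.0, 6.4]
grip_width: 0.6
```

```bash
python3 -c "
from h import *
to(656,-116,80)"
```

```text
t 3.6 pos [ 656.6 -116.3  107.3] F [ 3.5 -1.   6.4] w 0.6 delta [0.7 0.2 2.3] [-0.001  0.006  0.   ]
```

>>> step_arm --pt "0 0 2 0 0 0" --pt "0 0 4 0 0 0" --pt "0 0 4 0 0 0" --pt "0 0 4 0 0 0" --pt "0 0 4 0 0 0"

```text
time: 4.02
tool_pos: [656.8, -116.3, 107.0]
tcp_rot: [-3.14, 0.008, 3.038]
contact_force: [-5.8, 1.1, 26.0]
grip_width: 0.4
```

>>> step_arm --pt "0 0 -20 0 0 0" --pt "0 0 -50 0 0 0" --pt "0 0 -60 0 0 0" --pt "0 0 -60 0 0 0" --pt "0 0 -60 0 0 0"

```text
time: 4.43
tool_pos: [654.8, -115.8, 160.5]
tcp_rot: [-3.141, 0.001, 3.038]
contact_force: [-0.4, 0.7, -0.6]
grip_width: 0.5
```

```bash
python3 -c "
from h import *
to(549,-105,130)"
```

```text
t 4.4333 pos [ 654.8 -115.8  160.5] F [-0.4  0.7 -0.6] w 0.5 delta [106.4  -0.2   5.4] [-0.     0.001  0.   ]
```

Blue hit its end stop at 82 mm (26 N). On to orange.

>>> step_arm --pt "107 0 0 0 0 0" --pt "107 0 0 0 0 0" --pt "107 0 0 0 0 0" --pt "107 0 0 0 0 0" --pt "107 0 0 0 0 0"

```text
time: 4.85
tool_pos: [547.2, -104.6, 159.1]
tcp_rot: [3.141, -0.002, 3.037]
contact_force: [0.2, -0.4, -0.0]
grip_width: 0.5
```

```bash
python3 - <<'E'
from h import *
to(549,-105,100)
c=bot.capture("wrist");save(c,"w2.png")
E
```

```text
t 4.85 pos [ 547.2 -104.6  159.1] F [ 0.2 -0.4 -0. ] w 0.5 delta [-1.9 -0.2 34.1] [ 0.001 -0.002 -0.   ]
```

View pics/w2.png

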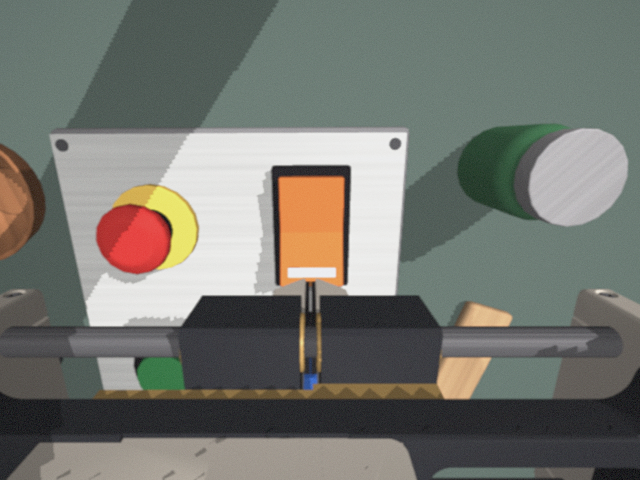

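The fingertips at (311,290) are centred on orange's striped half (stripe at 311,272), clear of the red button. Press.

>>> step_arm --pt "-2 0 32 0 0 0" --pt "-2 0 42 0 0 0" --pt "-2 0 48 0 0 0" --pt "-2 0 53 0 0 0" --pt "-2 0 53 0 0 0"

```text
time: 5.32
tool_pos: [551.4, -105.3, 107.4]
tcp_rot: [3.142, 0.001, 3.038]
contact_force: [0.2, -0.5, 0.7]
grip_width: 0.4
```

>>> step_arm --pt "0 0 2 0 0 0" --pt "0 0 4 0 0 0" --pt "0 0 4 0 0 0" --pt "0 0 4 0 0 0" --pt "0 0 4 0 0 0"

```text
time: 5.73
tool_pos: [551.3, -105.3, 106.9]
tcp_rot: [-3.141, 0.003, 3.038]
contact_force: [-6.8, 2.8, 27.2]
grip_width: 0.8
```

>>> step_arm --pt "0 0 -20 0 0 0" --pt "0 0 -50 0 0 0" --pt "0 0 -60 0 0 0" --pt "0 0 -60 0 0 0" --pt "0 0 -60 0 0 0"

```text
time: 6.15
tool_pos: [550.2, -105.1, 162.8]
tcp_rot: [3.142, -0.0, 3.038]
contact_force: [0.2, 0.2, -1.0]
grip_width: 0.6
```

```bash
python3 -c "
from h import *
to(623,-220.5,130)"
```

```text
t 6.15 pos [ 550.2 -105.1  162.8] F [ 0.2  0.2 -1. ] w 0.6 delta [ -84.3 -107.2    7.8] [ 0. -0.  0.]
```

>>> step_arm --pt "-84 -107 0 0 0 0" --pt "-84 -107 0 0 0 0" --pt "-84 -107 0 0 0 0" --pt "-84 -107 0 0 0 0" --pt "-84 -107 0 0 0 0"

```text
time: 6.57
tool_pos: [622.8, -223.0, 159.7]
tcp_rot: [3.141, -0.003, 3.035]
contact_force: [0.7, 0.7, -0.5]
grip_width: 0.4
```

```bash
python3 - <<'E'
from h import *
to(623,-220.5,84)
c=bot.capture("wrist")["color"];s=bot.capture("scene")["color"][200:360,100:380]
s=cv2.resize(s,(800,457),interpolation=cv2.INTER_CUBIC);cv2.imwrite("pics/s2.png",s[...,::-1]);cv2.imwrite("pics/w3.png",c[...,::-1])
E
```

```text
t 6.5667 pos [ 622.8 -223.   159.7] F [ 0.7  0.7 -0.5] w 0.4 delta [-0.1  2.5 50.7] [ 0.001 -0.003 -0.003]
```

View pics/w3.png

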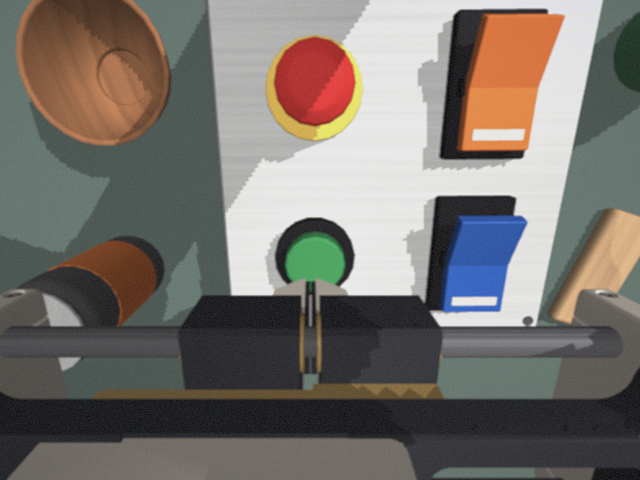

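View pics/s2.png

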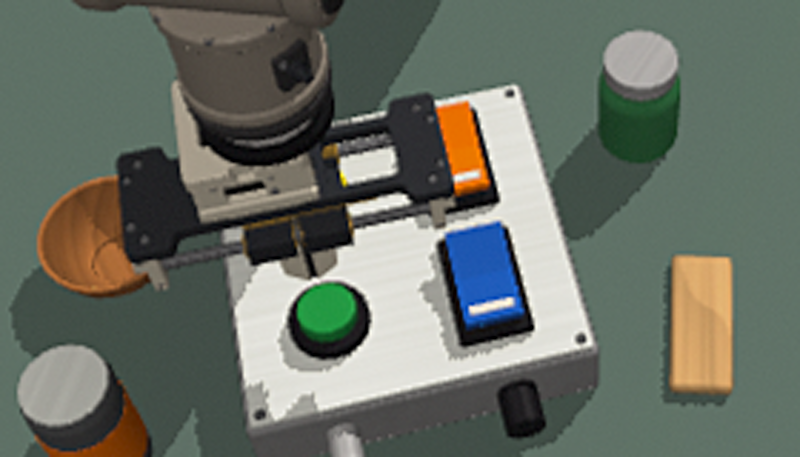

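Both pictures show the two rockers with their striped halves level and plain halves raised. The fingertips (312,287) stand over the green cap, and nothing around the box has moved. Press green.

>>> step_arm --pt "0 2 35 0 0 0" --pt "0 2 48 0 0 0" --pt "0 2 54 0 0 0" --pt "0 2 59 0 0 0" --pt "0 2 60 0 0 0"

```text
time: 7.08
tool_pos: [622.6, -216.9, 103.1]
tcp_rot: [3.141, -0.001, 3.039]
contact_force: [-2.1, 1.4, 5.1]
grip_width: 0.3
```

>>> step_arm --pt "0 0 1 0 0 0" --pt "0 0 1 0 0 0" --pt "0 0 1 0 0 0" --pt "0 0 1 0 0 0"

```text
time: 7.42
tool_pos: [623.6, -218.2, 103.1]
tcp_rot: [-3.141, 0.002, 3.038]
contact_force: [-0.5, 3.1, 3.8]
grip_width: 0.4
```

Only about 6 mm in, so press deeper.

>>> step_arm --pt "0 0 3 0 0 0" --pt "0 0 4 0 0 0" --pt "0 0 4 0 0 0" --pt "0 0 4 0 0 0" --pt "0 0 4 0 0 0"

```text
time: 7.83
tool_pos: [623.8, -218.4, 101.1]
tcp_rot: [-3.141, 0.003, 3.038]
contact_force: [-4.6, 4.8, 16.5]
grip_width: 0.5
```

Bottomed out at 76 mm (16.5 N). Release and retreat.

>>> step_arm --pt "0 0 0 0 0 0" --pt "0 0 -20 0 0 0" --pt "0 0 -50 0 0 0" --pt "0 0 -90 0 0 0" --pt "0 0 -120 0 0 0"

```text
time: 8.25
tool_pos: [623.5, -219.0, 220.6]
tcp_rot: [-3.14, 0.002, 3.037]
contact_force: [1.0, 0.3, 0.6]
grip_width: 0.4
```

>>> step_arm --pt "100 0 -20 0 0 0" --pt "160 0 -20 0 0 0" --pt "160 0 -20 0 0 0" --pt "160 0 -20 0 0 0" --pt "160 0 -20 0 0 0"

```text
time: 8.67
tool_pos: [458.2, -200.6, 238.2]
tcp_rot: [3.141, -0.004, 3.036]
contact_force: [1.8, -0.6, 0.2]
grip_width: 0.3
```

```bash
python3 - <<'E'
from h import *
to(623,-220.5,84)
s=bot.capture("scene")["color"][200:400,80:380]
cv2.imwrite("pics/s3.png",cv2.resize(s,(800,533),interpolation=cv2.INTER_CUBIC)[...,::-1])
E
```

```text
t 8.6667 pos [ 458.2 -200.6  238.2] F [ 1.8 -0.6  0.2] w 0.3 delta [-166.4   -2.6  128.6] [ 0.    -0.004 -0.001]
```

View pics/s3.png

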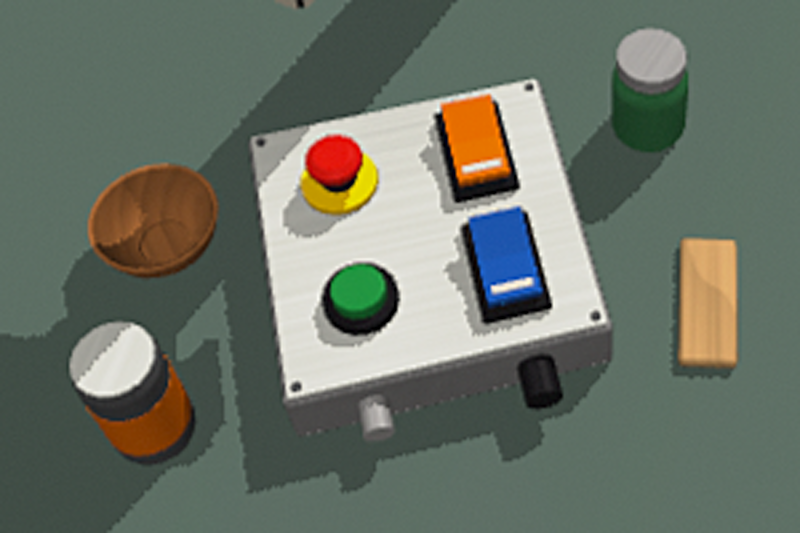

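The picture shows both rockers on (orange 475,140; blue 505,260), green out again (358,290), and red and the loose things untouched. The arm is clear.

```bash
python3 -c "
from plant import bot
bot.close_job()"
```

```text
the job is handed in; nothing more can be done
```

I switched on the blue power rocker, then the orange extractor rocker, then pressed the green start button and let it out. I handed the job in at about 8.7 s; no verdict is reported.

- **Rockers:** both reached their end stop with the top at 82 mm, at about 26 N (blue) and 27 N (orange).
- **Green button:** my first press stopped about 6 mm in, so I pressed on until it bottomed out at 76 mm with 16.5 N. I then released it.
- **Last picture:** both rockers are on and the green button is out. The red stop looks untouched, and the jar, tin, bowl and rib stand where they were. I judged these by eye and did not measure them.
- **Arm:** it is well clear of everything, at about 238 mm.

No check failed.

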